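Load a fused-glass tile into the edging holder with a tile lifter

ROBOT

A 6-joint arm with a two-finger parallel gripper is mounted at the origin on the work surface. World frame = base frame: x ahead of the robot, y to its left, z up, the work surface at z = 0. Lengths are in m, angles in rad, forces in N, time in s.
With the tool pointing down it reaches from about 0.3 to 0.775 m from the base axis. Payload 14.6 kg.
Tool frame: the origin (TCP) lies midway between the tips of the shut fingers; the grasp point (between the pads) lies 19 mm behind it (manip.pinch_z is the distance from the TCP to the grasp point, in m); x points along the fingers, z is the direction in which the jaws open and shut, and the axes are right-handed (so a half turn about x gives the same grasp; the last joint's range is limited). The gripper opens to 85 mm and grips with 20 to 120 N. Pads are 22 mm wide; open, the fingers measure 114 mm over their backs; the gripper's body (76 mm by 85 mm) begins 54 mm behind the grasp point. The pads swing forward as they close: fully open they stand 13 mm farther back than shut.
Start: joints at [-1.178, 0.3, 1.521, -0, 1.321, -0.067], TCP at [0.244, -0.493, 0.231] pointing down, gripper open.
Joint ranges: [-3.03, 3.03], [-0.79, 2.21], [0.23, 2.52], [-1.04, 4.18], [0, 3.07], [-2.55, 2.55]. Speed limits (rad/s): [2.22, 2.22, 2.57, 3.14, 3.14, 3.14].

INTERFACE

Orientations are given as a 3x3 rotation matrix whose columns are the frame's x, y, z axes.
In Python, from rig import get_obs, grab_frame, manip gives the robot as it stands. The module is installed in compiled form; this text tells all that it offers.
- The arm moves only by the tool send_rows, never from a script. Its argument "series" is a list of rows, each a list of 7 numbers: the shift along the tool's x, y, z in units of 400 mm (1.0 is 400 mm), then the turn, a rotation vector about the tool's x, y, z in units of 45 degrees (1.0 is 45 degrees), then the closure, from 0 (fully open) to 1 (shut). A call has exactly 8 rows; each row shifts and turns the commanded pose from where the row before left it, along the tool's axes as they then stand; what a row does not reach is not made up. A row lasts 1/10 s, in which the tool goes at most 50 mm and 8.59 degrees, less where a joint would pass 70% of its speed; a pose out of reach is approached as far as the arm can. A call with a number of a shift or a turn outside -1 to 1 is refused whole. A call with a gripper value outside its range is refused whole. The fingers move at their own pace and stop on an object; "newtons" is the grip in N (left out, the last holds). Time passes only in rows, so rows that do not move let the fingers close, or fill a call up. It gives the time, the measured TCP pose, the force and the opening at its end, in the units of the state.
- get_obs(): the state, without advancing time (a new reading comes with each control period).
- grab_frame(name): name is "side" or "top" or "wrist"; returns a dict with "image" (400x640x3 uint8, red, green, blue), "range_z" (400x640 float32, m along the optical axis (not along the pixel's ray), 0 where there is no reading), "vertical_fov" (degrees; the focal length in pixels is half the picture's height over the tangent of half this angle, whatever the lens; pixels are square), "cx", "cy" (the principal point, pixels), "xyz" and "attitude" of the camera in the world. Camera axes: x right, y up, looking along -z (the intrinsics and any distortion apply to the point x, -y, -z); pixel columns grow to the right and rows downward; lengths in m; the calibration is good to about 2 mm. A picture is of the moment at which its call begins.
- manip.sign_off(): hands the job in, once; it reports no verdict.
The state is a dict: "clock": time; "joint_positions": joint angles; "joint_velocities": joint speeds; "joint_efforts": joint torques, N m; "eef_pos": TCP position; "orientation": TCP orientation; "contact_force": force on the tool from outside, world axes, zero at the start; "moment": the same for the moment, N m; "finger_gap": finger opening in m.
Only numpy, scipy, OpenCV 4.12 (cv2) and the standard library are available. Lean on these libraries where they do the work, as an engineer would, in place of code of your own. Each camera call takes 0.05 s, during which the arm holds its last target. There are 200 camera calls.

TASK

Pick up the tile lifter by its handle and carry the blue glass tile, lying loose on its blade, level to the holder; set it down on the front of the rails and push it in with the lifter's heel until tile and red fence are fully home. There keep it pressed against the fence for about a second at about 12 N, and never push harder than 20 N. Then draw the lifter out, leaving the tile home, stand the lifter level on the bench clear of the holder, and let go; never touch the tile with the fingers or tip it, and leave the jar, cup and palette knife alone.

Things in the scene. Friction and masses are not known exactly. Their poses are not given: they have to be found in the camera images.
- tile: Blue fused-glass tile, 50 x 50 mm, 6 mm thick, about 40 g, cream dots and brown chips on top. Origin: centre of its underside; z up, x and y along its edges (at the start x points roughly along the lifter's x). It starts lying loose on the lifter's blade, 3 to 7 mm ahead of the heel and up to 3 mm off the middle.
- lifter: Tile lifter, a cranked hand tool 195 mm long, 160 g, standing level on the bench on its blade and on a foot under the handle's tail. Origin: on its underside, below the place of the tile's centre; x points from handle to blade tip, z up. Rubber-faced blade: 24 mm wide, 3 mm thick, x from -25 to +21 mm. Foot: x from -165 to -155 mm, 24 mm wide, its underside level with the blade's.
- lifter_grip (a point): Where to take the lifter from above: on the axis of its dark green square handle (18 mm wide, 22 mm high), at lifter x = -115 mm, 28 mm above the underside. The handle reaches from x = -170 to -60 mm. Axes as the lifter's.
- lifter_heel (a point): Middle of the heel's foot, on the blade's top (lifter x = -25 mm, 3 mm above the underside). The heel is an upright plate as wide as the blade, 12 mm high above it; its front face pushes the tile. A neck rises backwards from it to the handle. Push force acts some 20 mm below the grip, so a weak grip lets the blade dip.
- holder: Holder, fixed to the bench: wooden base, x from -65 to +95 mm, 100 mm wide, with two aluminium rails, x from -62 to +70 mm, on whose tops (30 mm above the bench) the tile slides. Between them is a slot for the blade, y from -18 to +18 mm, open at its front (-x) end, its floor 10 mm above the bench. Origin: on the bench surface; x is the direction in which the tile is pushed in, z up.
- holder_front (a point): Where to set the tile's centre down: on the level of the rail tops, holder x = -34 mm, y = 0. From x = -62 to -9 mm the rails are open from above. Axes as the holder's.
- holder_home (a point): Where the tile's underside centre lies when home, give or take 6 mm along x (the stop is adjustable): holder x = 30 mm, y = 0, 30 mm above the bench. Guides lead there: 65 mm apart at x = -8 mm, 53 mm from x = 9 mm on; lips over them (x from 14 to 56 mm, 12 mm above the rails, 45 mm apart) keep the tile from being put in from above.
- fence: Red fence at the closed end of the holder, 48 mm wide, 16 mm high, 12 mm thick, sliding along the holder's x and held by friction of about 3 N. Origin: on the face that meets the tile, at rail height. It starts anywhere from holder x = 24 to 48 mm; the tile pushes it back to a hard stop (dark steel end block), which is home: clamped each time anew, at fence x = 49 to 61 mm; find it by feel. No spring back.
- jar: Green glass jar with a yellow lid, 48 mm across, 75 mm high; leave it alone. Origin: centre of its underside.
- cup: White cup, 68 mm across, 70 mm high; leave it alone. Origin: centre of its underside.
- knife: Palette knife lying flat, about 175 mm long, up to 14 mm high; leave it alone. Origin: on the bench under its handle, 50 mm from the handle's end; x points to the blade tip.
Not all that is in view belongs to the job. Leave any pink look-alike of the tile alone.

How it is judged:
By the outcome, as a careful person would: the job done as asked, in the order asked, and still so for the second after the job is handed in, with the robot touching nothing.
It also fails if it takes over 72 s, if anything falls off the work surface, if the arm or the gripper's body presses on something with over 40 N, if the wrist force passes 120 N, or if a joint passes its speed limit or range.

## Working session

There is one attempt and no reset: what is moved stays moved. The work goes in short steps, Python scripts to look and compute and a tool call to move; the robot and the scene stay as the last step left them, time stands still between calls to the robot, and variables do not carry over. Pictures are saved under pics/ and viewed, about 8 in all and at most 12, crops included, and the job is handed in when it is done.

Besides the shell and the picture viewer there is one more tool, called after "Emit:" by a JSON object that holds its "name" and its "arguments", one argument or row to a line. send_rows: Moves the arm, as the interface text tells. Shifts and turns lie within -1 to 1; 1 stands for 400 mm of shift or 45 degrees of turn. Its arguments: {"type":"object","properties":{"series":{"type":"array"},"newtons":{"type":"number"}},"required":["series"]}

```bash
mkdir -p pics
cat > h.py <<'E'
import numpy as np, cv2
from rig import get_obs, grab_frame, manip
def grab(n):
    d=grab_frame(n); d['f']=200/np.tan(np.radians(d['vertical_fov'])/2); return d
def cloud(d):
    z=d['range_z']; v,u=np.mgrid[0:400,0:640]
    P=np.stack([(u-d['cx'])/d['f']*z,-(v-d['cy'])/d['f']*z,-z],-1)
    W=P@np.array(d['attitude']).T+np.array(d['xyz']); W[z==0]=np.nan; return W
def ray(d,u,v,h):
    r=np.array(d['attitude'])@np.array([(u-d['cx'])/d['f'],-(v-d['cy'])/d['f'],-1]); o=np.array(d['xyz'])
    return o+r*(h-o[2])/r[2]
def proj(d,p):
    q=np.array(d['attitude']).T@(np.array(p)-np.array(d['xyz'])); return d['cx']-d['f']*q[0]/q[2], d['cy']+d['f']*q[1]/q[2]
def save(n,im,k=1):
    cv2.imwrite('pics/'+n,cv2.resize(im[...,::-1],None,fx=k,fy=k,interpolation=cv2.INTER_CUBIC))
E
python3 - <<'E'
from h import *
import pickle
o=get_obs(); print(o)
F={}
for n in ['side','top','wrist']:
    d=grab(n); F[n]=d; print(n,{k:d[k] for k in d if k not in('image','range_z')}, (d['range_z']>0).mean())
pickle.dump(F,open('f0.pkl','wb'))
save('top0.png',F['top']['image'],1.25); save('side0.png',F['side']['image'],1.25)
print(manip.pinch_z)
E
```

```text
{'clock': 0.0, 'joint_positions': array([-1.17760914e+00,  3.00502759e-01,  1.52157371e+00, -2.71064264e-05,
        1.32070525e+00, -6.65765274e-02]), 'joint_velocities': array([ 0.00146064,  0.00129299,  0.00102516, -0.00016986, -0.00162041,
       -0.0014889 ]), 'joint_efforts': array([ 3.08028359e-05, -5.43500340e+01, -3.61792874e+01, -1.31292813e-04,
        3.93425405e-03, -4.15248294e-06]), 'eef_pos': array([ 0.24396917, -0.49267041,  0.23070707]), 'orientation': array([[-4.79832256e-04,  8.96154399e-01,  4.43742112e-01],
       [ 1.08827201e-03,  4.43742369e-01, -8.96153740e-01],
       [-9.99999293e-01,  5.29086504e-05, -1.18818165e-03]]), 'contact_force': array([-0.25172902,  0.62979343, -0.55052501]), 'moment': array([ 0.01418985, -0.06155113, -0.04651869]), 'finger_gap': 0.08549588809077925}
side {'vertical_fov': 52.34564175946357, 'cx': 315.5589989311724, 'cy': 206.5273544701618, 'xyz': array([0.2194864 , 0.72296638, 0.87877891]), 'attitude': array([[-0.89140724,  0.31569344, -0.32516272],
       [-0.45311849, -0.63469383,  0.62597714],
       [-0.0087619 ,  0.70533779,  0.70881721]]), 'f': np.float64(406.94084861496793)} 0.9960546875
top {'vertical_fov': 56.98992617271077, 'cx': 323.17437377239224, 'cy': 204.08276348607214, 'xyz': array([0.51233063, 0.00933422, 1.09614281]), 'attitude': array([[-0.02126266,  0.99544468, -0.0929397 ],
       [-0.99950213, -0.01899734,  0.02519128],
       [ 0.02331092,  0.09342906,  0.99535301]]), 'f': np.float64(368.43141260478694)} 0.9960078125
wrist {'vertical_fov': 62.517465869918325, 'cx': 325.08297335919883, 'cy': 205.0337812973209, 'xyz': array([ 0.30591525, -0.46193235,  0.37244576]), 'attitude': array([[ 4.42159824e-01,  8.62561456e-01,  2.45931749e-01],
       [-8.96935991e-01,  4.25434114e-01,  1.20464282e-01],
       [-7.19908722e-04, -2.73849503e-01,  9.61772287e-01]]), 'f': np.float64(329.4765585714379)} 0.996
0.0187
```

View pics/top0.png

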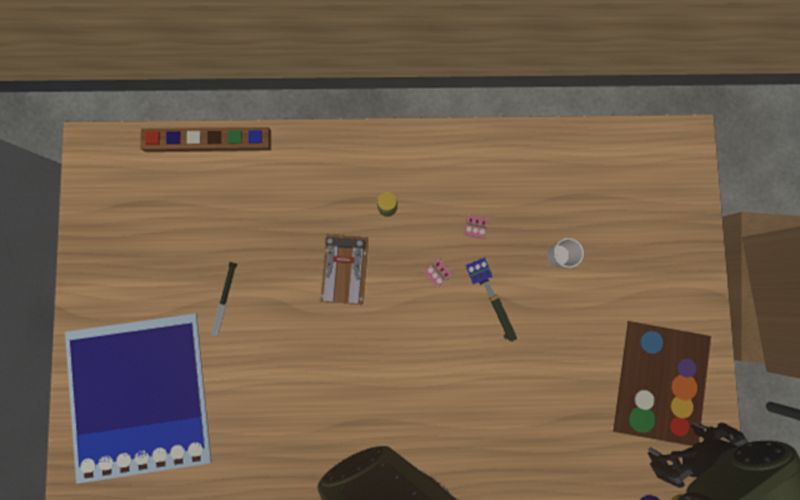

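View pics/side0.png

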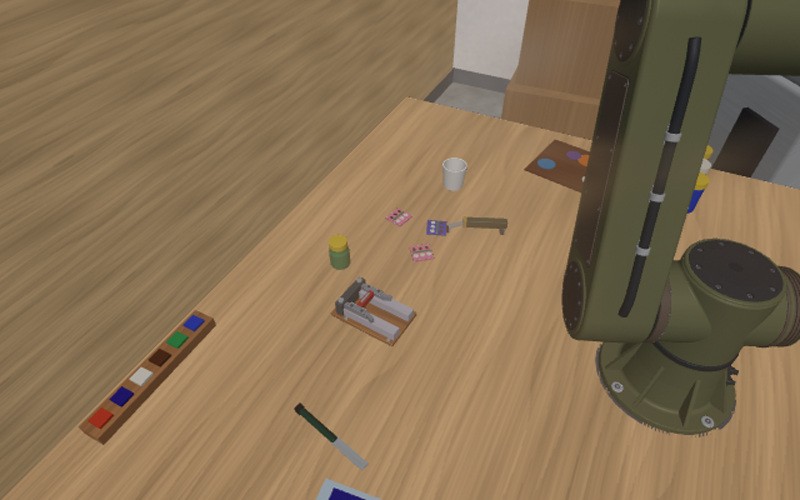

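The top view shows the blue tile at (479,270), the lifter's handle tail at (513,338) and the holder at (345,270) with its closed end up. The pink look-alikes are at (477,226) and (438,272), the jar at (387,203), the cup at (567,253) and the knife at (225,300). Next I'll get coarse numbers.

Run:
```python
from h import *
import pickle
F=pickle.load(open('f0.pkl','rb'))
for n,boxes in {'top':{'lift':(365,200,420,276),'hold':(250,183,300,248)},'side':{'lift':(335,165,412,195),'hold':(260,215,338,280)}}.items():
    d=F[n];W=cloud(d);im=d['image'].astype(int)
    hsv=cv2.cvtColor(d['image'],cv2.COLOR_RGB2HSV)
    def st(name,m):
        p=W[m];p=p[~np.isnan(p[:,0])]; c=np.median(p,0); q=p[:,:2]-p[:,:2].mean(0); u,s,vt=np.linalg.svd(q,full_matrices=False)
        a=vt[0]; t=q@a; print(n,name,len(p),'mean',p.mean(0).round(4),'zpct',np.percentile(p[:,2],[5,50,95]).round(4),'ax',np.degrees(np.arctan2(a[1],a[0])).round(1),'ext',t.min().round(4),t.max().round(4))
    def box(b):
        m=np.zeros((400,640),bool); m[b[1]:b[3],b[0]:b[2]]=1; return m
    L=box(boxes['lift']);H=box(boxes['hold'])
    st('handle',L&(W[...,2]>0.02)&(hsv[...,2]<110)&(hsv[...,0]<95))
    st('tile',L&(hsv[...,0]>105)&(hsv[...,0]<135)&(hsv[...,1]>120))
    st('holder>5mm',H&(W[...,2]>0.006))
    st('rails',H&(W[...,2]>0.026)&(W[...,2]<0.034)&(hsv[...,1]<60))
    st('red',H&((hsv[...,0]<6)|(hsv[...,0]>174))&(hsv[...,1]>140))
d=F['top'];b=d['image'];save('crop1.png',np.hstack([b[180:290,240:340],b[180:290,350:450]]),4)
```

```text
top handle 278 mean [ 0.4632 -0.2409  0.0365] zpct [0.0231 0.0382 0.0419] ax -157.3 ext -0.0768 0.0548
top tile 131 mean [ 0.5703 -0.1952  0.0088] zpct [0.0053 0.0088 0.0118] ax -159.6 ext -0.0264 0.0213
top holder>5mm 1807 mean [0.5817 0.1215 0.0249] zpct [0.0077 0.0271 0.0474] ax 173.4 ext -0.0814 0.0791
top rails 427 mean [0.5545 0.1247 0.0297] zpct [0.0267 0.0297 0.033 ] ax 170.1 ext -0.0809 0.0494
top red 28 mean [0.6022 0.12   0.0442] zpct [0.042  0.0457 0.0478] ax -91.1 ext -0.0233 0.0195
side handle 247 mean [ 0.4565 -0.2383  0.0342] zpct [0.022  0.0363 0.0425] ax -156.9 ext -0.0508 0.0498
  return _methods._mean(a, axis=axis, dtype=dtype,
  ret = um.true_divide(
<stdin>:8: RuntimeWarning: Mean of empty slice.
Traceback (most recent call last):
IndexError: index 0 is out of bounds for axis 0 with size 0
```

Emit:
{"name": "send_rows", "arguments": {
  "series": [
    [0.019, 0.095, -0.04, 0, 0, 0, 0],
    [0.019, 0.095, -0.04, 0, 0, 0, 0],
    [0.019, 0.095, -0.04, 0, 0, 0, 0],
    [0.019, 0.095, -0.04, 0, 0, 0, 0],
    [0.019, 0.095, -0.04, 0, 0, 0, 0],
    [0.019, 0.095, -0.04, 0, 0, 0, 0],
    [0.019, 0.095, -0.04, 0, 0, 0, 0],
    [0.019, 0.095, -0.04, 0, 0, 0, 0]
  ]
}}

```text
clock: 0.95
eef_pos: [0.4605, -0.2418, 0.1701]
orientation: [[-0.0, 0.896, 0.444], [-0.0, 0.444, -0.896], [-1.0, -0.0, -0.0]]
contact_force: [0.1, -0.9, -0.4]
finger_gap: 0.0852
```

Run:
```python
from h import *
import pickle
d=grab('wrist'); pickle.dump(d,open('w1.pkl','wb')); save('w1.png',d['image'],1.25)
o=get_obs(); print(o['eef_pos'],o['orientation'],o['contact_force'],o['clock'])
```

```text
[ 0.46293791 -0.2378329   0.1688658 ] [[-6.56418858e-04  8.95003233e-01  4.46059168e-01]
 [ 1.91870079e-03  4.46059570e-01 -8.95001217e-01]
 [-9.99997944e-01  2.68358401e-04 -2.01004532e-03]] [ 1.73936825  3.52149389 -0.8066909 ] 1.0
```

View pics/w1.png

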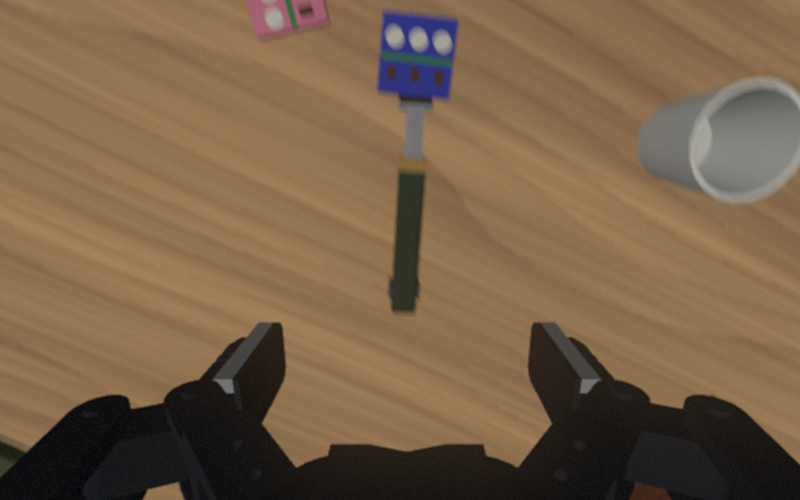

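The wrist view shows the tile at (417,55), the heel at (415,100), the handle from (411,165) to (403,305) and the cup at the right (720,140). I'll measure the handle axis and the tile from this.

Run:
```python
from h import *
import pickle
d=pickle.load(open('w1.pkl','rb'));W=cloud(d);hsv=cv2.cvtColor(d['image'],cv2.COLOR_RGB2HSV)
def fit(m,h,name):
    v,u=np.nonzero(m); P=np.array([ray(d,a,b,h) for a,b in zip(u,v)]); (c,s,a)=cv2.minAreaRect(P[:,:2].astype(np.float32)*1000)
    bp=cv2.boxPoints((c,s,a)); z=W[m][:,2]; print(name,m.sum(),'c',np.round(c,1),'size',np.round(s,1),'ang',round(a,1),'mean',(P.mean(0)*1000).round(1),'z',np.nanpercentile(z,[5,50,95]).round(4)); return P
reg=np.zeros((400,640),bool); reg[130:250,305:350]=1
P=fit(reg&(hsv[...,2]<70)&(W[...,2]>0.033),0.039,'handle')
q=P[:,:2]-P[:,:2].mean(0); a=np.linalg.svd(q,full_matrices=False)[2][0]; a*=np.sign(a[0]); print('axis',np.degrees(np.arctan2(a[1],a[0])))
reg[:]=0; reg[0:82,295:372]=1
T=reg&(hsv[...,0]>105)&(hsv[...,0]<135)&(hsv[...,1]>120)
T=cv2.morphologyEx(T.astype(np.uint8),cv2.MORPH_CLOSE,np.ones((13,13)))>0
fit(T&(W[...,2]>0.004),0.009,'tile')
reg[:]=0; reg[75:140,310:350]=1
for nm,m in {'ferrule':reg&(hsv[...,0]<25)&(hsv[...,1]>110)&(W[...,2]>0.02)}.items(): fit(m,0.036,nm)
print(d['xyz'],{k for k in d})
```

```text
handle 1967 c [ 460.5 -242.9] size [95.9 16.9] ang 22.6 mean [ 462.  -241.5   39. ] z [0.0366 0.0381 0.0393]
axis 22.85978766361943
tile 3395 c [ 572.3 -194. ] size [48.3 46.9] ang 20.3 mean [ 573.3 -193.4    9. ] z [0.007  0.0083 0.0096]
ferrule 233 c [ 509.  -223.4] size [ 8.8 18.8] ang 26.0 mean [ 508.9 -223.4   36. ] z [0.0272 0.0383 0.0394]
[ 0.52240436 -0.2108839   0.31177573] {'xyz', 'range_z', 'cx', 'attitude', 'vertical_fov', 'cy', 'image', 'f'}
```

Emit:
{"name": "send_rows", "arguments": {
  "series": [
    [0, 0, 0, 0.041, 0, 0, 0],
    [0, 0, 0, 0.041, 0, 0, 0],
    [0.06, 0, 0, 0, 0, 0, 0],
    [0.06, 0, 0, 0, 0, 0, 0],
    [0.06, 0, 0, 0, 0, 0, 0],
    [0.05, 0, 0, 0, 0, 0, 0],
    [0, 0, 0, 0, 0, 0, 0],
    [0, 0, 0, 0, 0, 0, 0]
  ]
}}

```text
clock: 1.8
eef_pos: [0.4598, -0.2434, 0.0789]
orientation: [[-0.0, 0.923, 0.385], [0.0, 0.385, -0.923], [-1.0, -0.0, -0.0]]
contact_force: [0.3, -0.5, 1.3]
finger_gap: 0.0855
```

Run:
```python
from h import *
d=grab('wrist');o=get_obs();W=cloud(d);hsv=cv2.cvtColor(d['image'],cv2.COLOR_RGB2HSV);save('w2.png',d['image'],1)
p=o['eef_pos'];R=o['orientation'];print(p,np.degrees(np.arctan2(R[1,1],R[0,1])),o['contact_force'],o['clock'])
m=(hsv[...,2]<75)&(W[...,2]>0.035)&(W[...,2]<0.043)
n,l,s,c=cv2.connectedComponentsWithStats(m.astype(np.uint8)); print(s[1:][s[1:,4]>200])
k=1+np.argmax(s[1:,4]); v,u=np.nonzero(l==k); P=np.array([ray(d,a,b,.039) for a,b in zip(u,v)])[:,:2]
print(cv2.minAreaRect((P*1000).astype(np.float32)))
q=P-P.mean(0);a=np.linalg.svd(q,full_matrices=False)[2][0];a*=np.sign(a[0]);print(P.mean(0),np.degrees(np.arctan2(a[1],a[0])))
off=np.array([-a[1],a[0]])@(P.mean(0)-p[:2]);print('axis left of tcp mm',off*1000)
```

```text
[ 0.46008358 -0.24351673  0.07947877] 22.655671371011152 [0.14623569 1.14322265 0.11263743] 1.85
[[ 310  151   32  159 4615]]
((458.7015686035156, -243.95828247070312), (98.84097290039062, 17.42607307434082), 22.65802574157715)
[ 0.46175913 -0.24261736] 22.64121744990793
axis left of tcp mm 0.18503962534744617
```

View pics/w2.png

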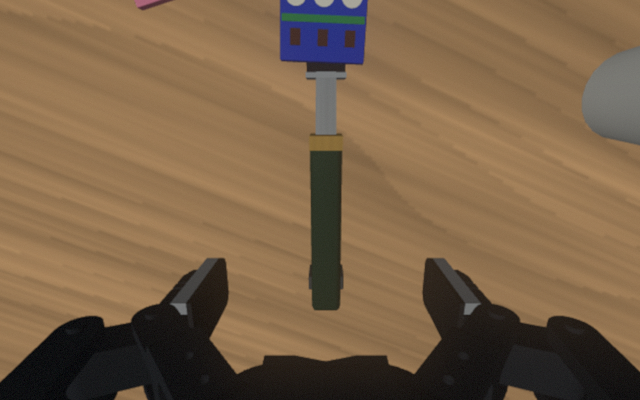

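The handle is centred between the fingers, with its axis at u≈326 and 0.2 mm off. The tile is straight ahead at (322,30). I'll descend and close gently.

Emit:
{"name": "send_rows", "arguments": {
  "newtons": 60,
  "series": [
    [0.04, 0.008, 0, 0, 0, 0, 0],
    [0.04, 0, 0, 0, 0, 0, 0],
    [0.04, 0, 0, 0, 0, 0, 0],
    [0.03, 0, 0, 0, 0, 0, 0],
    [0.022, 0, 0, 0, 0, 0, 0],
    [0, 0, 0, 0, 0, 0, 0],
    [0, 0, 0, 0, 0, 0, 0.2],
    [0, 0, 0, 0, 0, 0, 0.4]
  ]
}}

```text
clock: 2.65
eef_pos: [0.463, -0.2422, 0.0104]
orientation: [[0.001, 0.923, 0.385], [-0.001, 0.385, -0.923], [-1.0, 0.001, 0.001]]
contact_force: [0.6, 0.3, -0.3]
finger_gap: 0.0592
```

Emit:
{"name": "send_rows", "arguments": {
  "newtons": 60,
  "series": [
    [0, 0, 0, 0, 0, 0, 0.5],
    [0, 0, 0, 0, 0, 0, 0.6],
    [0, 0, 0, 0, 0, 0, 0.7],
    [0, 0, 0, 0, 0, 0, 0.75],
    [0, 0, 0, 0, 0, 0, 0.8],
    [0, 0, 0, 0, 0, 0, 0.9],
    [0, 0, 0, 0, 0, 0, 1],
    [0, 0, 0, 0, 0, 0, 1]
  ]
}}

```text
clock: 3.45
eef_pos: [0.4627, -0.2421, 0.0099]
orientation: [[0.0, 0.923, 0.385], [-0.0, 0.385, -0.923], [-1.0, 0.0, 0.0]]
contact_force: [-1.1, 0.4, 5.1]
finger_gap: 0.0167
```

Emit:
{"name": "send_rows", "arguments": {
  "newtons": 110,
  "series": [
    [0, 0, 0, 0, 0, 0, 1],
    [0, 0, 0, 0, 0, 0, 1],
    [0, 0, 0, 0, 0, 0, 1],
    [-0.005, 0, 0, 0, 0, 0, 1],
    [-0.01, 0, 0, 0, 0, 0, 1],
    [-0.01, 0, 0, 0, 0, 0, 1],
    [0, 0, 0, 0, 0, 0, 1],
    [0, 0, 0, 0, 0, 0, 1]
  ]
}}

```text
clock: 4.25
eef_pos: [0.4626, -0.242, 0.0197]
orientation: [[0.0, 0.923, 0.385], [-0.0, 0.385, -0.923], [-1.0, 0.0, 0.0]]
contact_force: [0.2, 0.1, -3.0]
finger_gap: 0.0161
```

Run:
```python
from h import *
d=grab('wrist');o=get_obs();save('w3.png',d['image'][:260],1)
for k in ['eef_pos','orientation','contact_force','moment','finger_gap','clock']: print(k,o[k])
W=cloud(d);hsv=cv2.cvtColor(d['image'],cv2.COLOR_RGB2HSV)
import pickle;pickle.dump(d,open('w3.pkl','wb'))
T=(hsv[...,0]>105)&(hsv[...,0]<135)&(hsv[...,1]>120)
p=W[T];print(T.sum(),np.nanmedian(p,0)); A=np.c_[p[:,:2]-np.nanmedian(p,0)[:2],np.ones(len(p))];g=~np.isnan(p[:,0]);print(np.linalg.lstsq(A[g],p[g,2],rcond=None)[0])
```

```text
eef_pos [ 0.46259764 -0.24199117  0.01962499]
orientation [[-7.02586715e-05  9.22839155e-01  3.85185525e-01]
 [ 3.50770780e-05  3.85185528e-01 -9.22839156e-01]
 [-9.99999997e-01 -5.13262704e-05 -5.94331245e-05]]
contact_force [-0.88091063  0.2214602  -2.17595194]
moment [-0.10059422  0.10212218 -0.03964383]
finger_gap 0.01621173817875672
clock 4.3
4943 [ 0.55542246 -0.20232921  0.01764823]
[-0.62040241 -0.22646211  0.01823125]
```

View pics/w3.png

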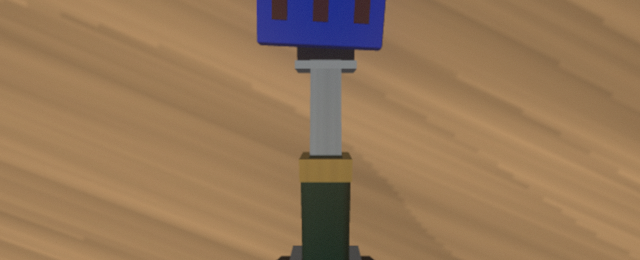

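The lifter is held: heel at (326,65), tile back edge level at row 47, with the blade and heel visible between them. I'll check levelness from the depth data.

Run:
```python
from h import *
import pickle
d=pickle.load(open('w3.pkl','rb'));W=cloud(d)
for r in range(0,250,8): print(r,[W[r,c].round(4).tolist() if c==326 else W[r,c,2].round(4) for c in (290,326,350)])
# side/top
for n in ['top','side']:
    e=grab(n);V=cloud(e);hsv=cv2.cvtColor(e['image'],cv2.COLOR_RGB2HSV)
    near=(np.hypot(V[...,0]-.572,V[...,1]+.194)<.045)&(V[...,2]>.01)
    p=V[near&(hsv[...,0]>105)&(hsv[...,0]<135)];print(n,len(p),p.mean(0))
    a=np.array([.923,.385]);s=(p[:,:2]-p[:,:2].mean(0))@a;print(np.polyfit(s,p[:,2],1))
```

```text
0 [np.float64(0.0169), [0.5642, -0.1999, 0.0191], np.float64(0.0185)]
8 [np.float64(0.0177), [0.5618, -0.2009, 0.0186], np.float64(0.017)]
16 [np.float64(0.0181), [0.5594, -0.2019, 0.0181], np.float64(0.0177)]
24 [np.float64(nan), [0.5567, -0.2031, 0.0188], np.float64(0.0169)]
32 [np.float64(0.0186), [0.5544, -0.204, 0.0173], np.float64(0.0176)]
40 [np.float64(0.0178), [0.5519, -0.205, 0.0161], np.float64(0.0178)]
48 [np.float64(-0.0016), [0.5497, -0.206, 0.0127], np.float64(0.0153)]
56 [np.float64(-0.0012), [0.5471, -0.207, 0.0112], np.float64(0.0109)]
64 [np.float64(-0.0008), [0.5428, -0.2088, 0.0231], np.float64(0.0232)]
72 [np.float64(-0.0013), [0.54, -0.21, 0.0244], np.float64(0.012)]
80 [np.float64(-0.0006), [0.5372, -0.2111, 0.0262], np.float64(-0.0004)]
88 [np.float64(-0.001), [0.5344, -0.2123, 0.0275], np.float64(-0.001)]
96 [np.float64(-0.001), [0.5317, -0.2134, 0.0283], np.float64(-0.0012)]
104 [np.float64(-0.0011), [0.529, -0.2145, 0.0288], np.float64(-0.0015)]
112 [np.float64(-0.0011), [0.5262, -0.2157, 0.03], np.float64(-0.0014)]
120 [np.float64(-0.0), [0.5235, -0.2168,
[... 640 characters left out ...]
[0.501, -0.2261, 0.0473], np.float64(0.0456)]
200 [np.float64(-0.0012), [0.498, -0.2274, 0.0465], np.float64(0.0453)]
208 [np.float64(-0.001), [0.4956, -0.2283, 0.048], np.float64(-0.002)]
216 [np.float64(-0.0016), [0.4931, -0.2294, 0.0488], np.float64(-0.0009)]
224 [np.float64(-0.0009), [0.4902, -0.2306, 0.0485], np.float64(-0.0007)]
232 [np.float64(-0.0007), [0.4867, -0.2321, 0.0467], np.float64(-0.0018)]
240 [np.float64(-0.0007), [0.4842, -0.2331, 0.0478], np.float64(-0.0015)]
248 [np.float64(-0.0002), [0.4814, -0.2343, 0.0482], np.float64(0.0259)]
top 214 [ 0.572508   -0.19405758  0.01865278]
[0.00703023 0.01865278]
side 123 [ 0.57404616 -0.19074062  0.01951581]
[-0.00042097  0.01951581]
```

Emit:
{"name": "send_rows", "arguments": {
  "series": [
    [-0.004, 0, 0, 0.014, 0, 0, 1],
    [-0.007, 0, 0, 0.028, 0, 0, 1],
    [-0.012, 0, 0, 0.047, 0, 0, 1],
    [-0.012, 0, 0, 0.047, 0, 0, 1],
    [-0.012, 0, 0, 0.047, 0, 0, 1],
    [-0.012, 0, 0, 0.047, 0, 0, 1],
    [-0.012, 0, 0, 0.047, 0, 0, 1],
    [-0.012, 0, 0, 0.047, 0, 0, 1]
  ]
}}

```text
clock: 5.2
eef_pos: [0.4627, -0.242, 0.0533]
orientation: [[0.0, 0.99, 0.138], [-0.0, 0.138, -0.99], [-1.0, 0.0, 0.0]]
contact_force: [0.5, 0.1, -1.7]
finger_gap: 0.0162
```

Emit:
{"name": "send_rows", "arguments": {
  "series": [
    [-0.012, 0, 0, 0.047, 0, 0, 1],
    [-0.012, 0, 0, 0.047, 0, 0, 1],
    [-0.012, 0, 0, 0.047, 0, 0, 1],
    [-0.012, 0, 0, 0.047, 0, 0, 1],
    [-0.012, 0, 0, 0.047, 0, 0, 1],
    [-0.012, 0, 0, 0.047, 0, 0, 1],
    [-0.007, 0, 0, 0.028, 0, 0, 1],
    [-0.004, 0, 0, 0.014, 0, 0, 1]
  ]
}}

```text
clock: 6.0
eef_pos: [0.4627, -0.2421, 0.0864]
orientation: [[0.0, 0.993, -0.114], [-0.0, -0.114, -0.993], [-1.0, 0.0, 0.0]]
contact_force: [-0.1, -0.2, -1.8]
finger_gap: 0.0165
```

Run:
```python
from h import *
o=get_obs();R=o['orientation'];print(o['eef_pos'],np.degrees(np.arctan2(R[1,1],R[0,1])),o['clock'])
# holder from top + side (unobstructed): rails grey & base outline
for n in ['top','side']:
    d=grab(n);V=cloud(d);hsv=cv2.cvtColor(d['image'],cv2.COLOR_RGB2HSV)
    near=(np.hypot(V[...,0]-.58,V[...,1]-.122)<.11)&(V[...,1]>.05)
    for nm,m in {'all':near&(V[...,2]>.0065),'rail':near&(abs(V[...,2]-.03)<.004)&(hsv[...,1]<70)&(V[...,0]<.555)}.items():
        p=V[m];print(n,nm,len(p),cv2.minAreaRect((p[:,:2]*1000).astype(np.float32)),p.mean(0))
    for lo,hi in ((8,10),(10,12)):pass
    m=near&((hsv[...,0]<7)|(hsv[...,0]>173))&(hsv[...,1]>140);p=V[m];print('red',len(p),p.mean(0),np.percentile(p[:,2],[5,95]))
```

```text
[ 0.46269038 -0.24207347  0.08642647] -6.572184775379785 6.0
top all 1787 ((584.4361572265625, 135.8565673828125), (125.34208679199219, 159.95338439941406), 84.81794738769531) [0.58124755 0.12170151 0.0251191 ]
top rail 254 ((529.7565307617188, 128.451171875), (80.47832489013672, 48.94057846069336), 88.84534454345703) [0.53107498 0.12651957 0.02984588]
red 29 [0.60257386 0.12051525 0.04390242] [0.02650365 0.04940831]
side all 1967 ((584.946533203125, 137.83164978027344), (117.814208984375, 162.52105712890625), 86.59477996826172) [0.57883609 0.13451431 0.02757108]
side rail 272 ((532.2970581054688, 129.1448974609375), (84.2262191772461, 51.88882064819336), 83.80564880371094) [0.52981083 0.13061641 0.03080968]
red 57 [0.59985618 0.12442795 0.04405221] [0.03655133 0.04823885]
```

Emit:
{"name": "send_rows", "arguments": {
  "series": [
    [-0.0017, -0.0024, -0.01, 0, 0, 0, 1],
    [-0.0034, -0.005, -0.02, 0, 0, 0, 1],
    [-0.005, -0.0073, -0.03, 0, 0, 0, 1],
    [-0.007, -0.0098, -0.04, 0, 0, 0, 1],
    [-0.0085, -0.0122, -0.05, 0, 0, 0, 1],
    [-0.01, -0.0144, -0.059, 0, 0, 0, 1],
    [-0.01, -0.0144, -0.059, 0, 0, 0, 1],
    [-0.01, -0.0144, -0.059, 0, 0, 0, 1]
  ]
}}

```text
clock: 6.9
eef_pos: [0.4452, -0.1064, 0.1087]
orientation: [[0.0, 0.994, -0.113], [0.0, -0.113, -0.994], [-1.0, 0.0, -0.0]]
contact_force: [0.4, -0.5, -1.0]
finger_gap: 0.0159
```

Emit:
{"name": "send_rows", "arguments": {
  "series": [
    [-0.01, -0.0144, -0.059, 0, 0, 0, 1],
    [-0.01, -0.0144, -0.059, 0, 0, 0, 1],
    [-0.01, -0.0144, -0.059, 0, 0, 0, 1],
    [-0.01, -0.0144, -0.059, 0, 0, 0, 1],
    [-0.01, -0.0144, -0.059, 0, 0, 0, 1],
    [-0.01, -0.0144, -0.059, 0, 0, 0, 1],
    [-0.01, -0.0144, -0.059, 0, 0, 0, 1],
    [-0.01, -0.0144, -0.059, 0, 0, 0, 1]
  ]
}}

```text
clock: 7.7
eef_pos: [0.4203, 0.0862, 0.1407]
orientation: [[0.0, 0.994, -0.113], [0.0, -0.113, -0.994], [-1.0, 0.0, -0.0]]
contact_force: [0.3, -0.6, -2.4]
finger_gap: 0.0162
```

Emit:
{"name": "send_rows", "arguments": {
  "series": [
    [-0.0085, -0.0122, -0.05, 0, 0, 0, 1],
    [-0.007, -0.0098, -0.04, 0, 0, 0, 1],
    [-0.005, -0.0073, -0.03, 0, 0, 0, 1],
    [-0.0034, -0.005, -0.02, 0, 0, 0, 1],
    [-0.0017, -0.0024, -0.01, 0, 0, 0, 1],
    [0, 0, 0, 0, 0, 0, 1],
    [0, 0, 0, 0, 0, 0, 1],
    [0, 0, 0, 0, 0, 0, 1]
  ]
}}

```text
clock: 8.5
eef_pos: [0.4135, 0.1452, 0.1504]
orientation: [[-0.0, 0.993, -0.114], [-0.0, -0.114, -0.993], [-1.0, -0.0, 0.0]]
contact_force: [-0.6, -0.4, -2.3]
finger_gap: 0.0167
```

Run:
```python
from h import *
import pickle
d=grab('wrist');o=get_obs();save('w4.png',d['image'],1.25);pickle.dump(d,open('w4.pkl','wb'))
R=o['orientation'];print(o['eef_pos'],np.degrees(np.arctan2(R[1,1],R[0,1])),o['clock'])
```

```text
[0.41356043 0.14524521 0.15045656] -6.54288191625637 8.55
```

View pics/w4.png

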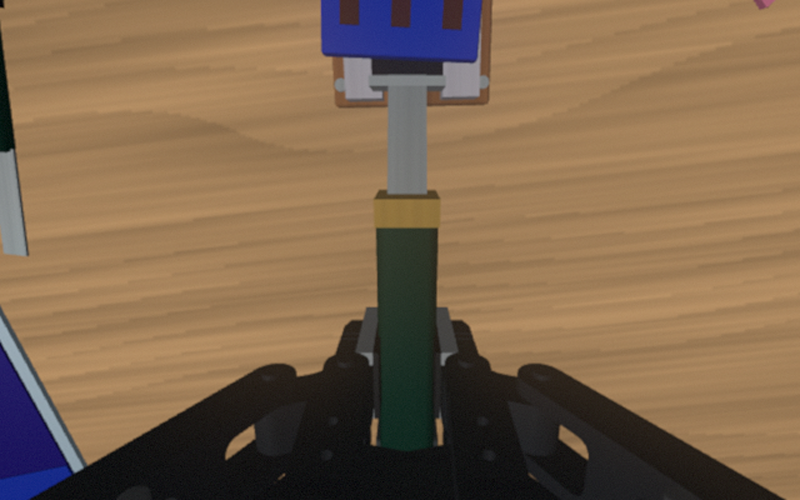

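The wrist view shows the tile still square on the blade, with the holder's front edge behind it: base corners (335,105) and (490,103), rails at columns 345–382 and 442–480.

Run:
```python
from h import *
import pickle
d=pickle.load(open('w4.pkl','rb'));W=cloud(d);hsv=cv2.cvtColor(d['image'],cv2.COLOR_RGB2HSV)
reg=np.zeros((400,640),bool);reg[45:90,255:400]=1
m=reg&(hsv[...,1]<50)&(abs(W[...,2]-.03)<.006)
n,l,s,c=cv2.connectedComponentsWithStats(m.astype(np.uint8))
for k in range(1,n):
    if s[k,4]<60: continue
    print('rail',s[k],np.nanmedian(W[l==k][:,2]))
    x,y,w,h,_=s[k]
    for col in (x+6,x+w-7):
        r=np.nonzero(l[:,col]==k)[0].max()+.5; print(' front',ray(d,col,r,.03)[:2])
    for row in range(y+2,y+h-2,3):
        q=np.nonzero(l[row]==k)[0]; print(' row',row,ray(d,q.min()-.5,row,.03)[:2].round(4),ray(d,q.max()+.5,row,.03)[:2].round(4))
b=reg&(W[...,2]>.005)&(W[...,2]<.016)
for row in (76,78,80,82):
    q=np.nonzero(b[row])[0]; print(row,q.min(),q.max(),ray(d,q.min()-.5,row,.01)[:2],ray(d,q.max()+.5,row,.01)[:2])
for col in (275,285,300,320,350,370,385):
    q=np.nonzero(b[:,col])[0]; print('bf',col,q.max(),ray(d,col,q.max()+.5,.01)[:2])
```

```text
rail [354  45  31  34 804] 0.029166841502911656
 front [0.50247813 0.10868389]
 front [0.50162236 0.09530153]
 row 47 [0.5221 0.0913] [0.5218 0.0891]
 row 50 [0.5224 0.111 ] [0.5199 0.09  ]
 row 53 [0.5204 0.1112] [0.5179 0.0901]
 row 56 [0.5183 0.1113] [0.5159 0.0902]
 row 59 [0.5163 0.1115] [0.5139 0.0904]
 row 62 [0.5141 0.1103] [0.5118 0.0905]
 row 65 [0.5121 0.1104] [0.5098 0.0906]
 row 68 [0.51   0.1106] [0.5077 0.0908]
 row 71 [0.5081 0.1123] [0.5057 0.0909]
 row 74 [0.5062 0.1132] [0.5036 0.0911]
rail [275  46  32  34 753] 0.02913697020983186
 front [0.50860111 0.16729428]
 front [0.50696101 0.15321406]
 row 48 [0.5304 0.1687] [0.5286 0.1528]
 row 51 [0.5284 0.169 ] [0.5265 0.1524]
 row 54 [0.5264 0.1686] [0.5245 0.1526]
 row 57 [0.5244 0.1689] [0.5225 0.1529]
 row 60 [0.5224 0.1693] [0.5205 0.1532]
 row 63 [0.5203 0.1696] [0.5187 0.1557]
 row 66 [0.5183 0.1699] [0.5167 0.156 ]
 row 69 [0.5163 0.1702] [0.5146 0.1555]
 row 72 [0.5141 0.1698] [0.5123 0.1543]
 row 75 [0.5121 0.1701] [0.5095 0.148 ]
76 268 391 [0.51446524 0.17991325] [0.50297511 0.08126623]
78 268 391 [0.51298305 0.18015829] [0.50147473 0.08135763]
80 268 391 [0.51149624 0.18040409] [0.49996967 0.08144931]
82 269 390 [0.5099117  0.17985155] [0.49855303 0.0823407 ]
bf 275 85 [0.50668339 0.17507418]
bf 285 85 [0.50574991 0.16706083]
bf 300 85 [0.50434962 0.15504033]Traceback (most recent call last):
  File "<stdin>", line 19, in <module>
    return umr_maximum(a, axis, None, out, keepdims, initial, where)
ValueError: zero-size array to reduction operation maximum which has no identity
```

Emit:
{"name": "send_rows", "arguments": {
  "series": [
    [0.01, 0.001, 0.002, -0.002, 0, 0, 1],
    [0.02, 0.001, 0.004, -0.003, 0, 0, 1],
    [0.03, 0.001, 0.004, -0.003, 0, 0, 1],
    [0.04, 0.001, 0.004, -0.003, 0, 0, 1],
    [0.05, 0.0005, 0.002, -0.002, 0, 0, 1],
    [0.04, 0, 0, 0, 0, 0, 1],
    [0.03, 0, 0, 0, 0, 0, 1],
    [0.015, 0, 0, 0, 0, 0, 1]
  ]
}}

```text
clock: 9.35
eef_pos: [0.4141, 0.1388, 0.0551]
orientation: [[-0.002, 0.995, -0.103], [-0.0, -0.103, -0.995], [-1.0, -0.002, 0.001]]
contact_force: [0.3, 0.3, -2.2]
finger_gap: 0.0165
```

Run:
```python
from h import *
import pickle
d=grab('wrist');o=get_obs();pickle.dump(d,open('w5.pkl','wb'))
t=grab('top')
R=o['orientation'];print(o['eef_pos'],np.degrees(np.arctan2(R[1,1],R[0,1])),o['clock'])
save('c5.png',np.vstack([d['image'][:200],cv2.resize(t['image'][175:255,235:363],(640,400),interpolation=cv2.INTER_CUBIC)]),1)
V=cloud(t);hsv=cv2.cvtColor(t['image'],cv2.COLOR_RGB2HSV)
near=(np.hypot(V[...,0]-.54,V[...,1]-.128)<.06)
m=near&(hsv[...,0]>105)&(hsv[...,0]<135)&(hsv[...,1]>120);m=cv2.morphologyEx(m.astype(np.uint8),cv2.MORPH_CLOSE,np.ones((7,7)))>0
v,u=np.nonzero(m);P=np.array([ray(t,a,b,.053) for a,b in zip(u,v)])[:,:2];print(cv2.minAreaRect((P*1000).astype(np.float32)),P.mean(0),np.nanmedian(V[m][:,2]))
```

```text
[0.41399171 0.13885369 0.0549448 ] -5.922297677344834 9.4
((533.9078979492188, 128.25692749023438), (46.8868408203125, 49.340553283691406), 81.50349426269531) [0.5343554  0.12820136] 0.053470409558700194
```

View pics/c5.png

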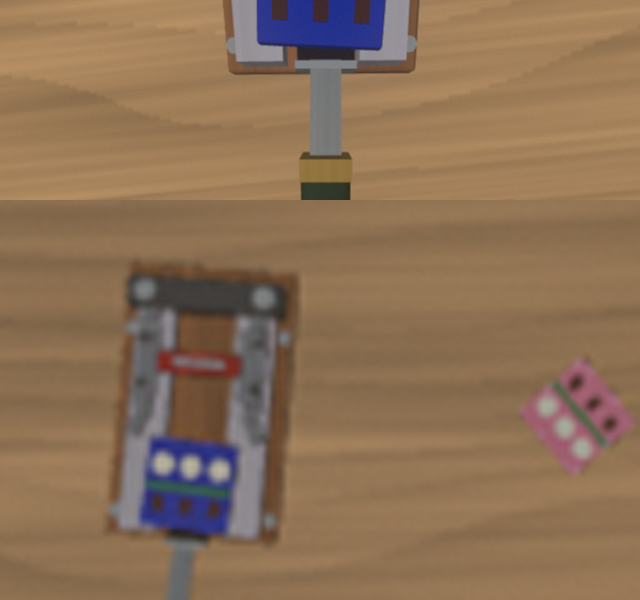

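Tile and lifter line up with the slot: in the lower top crop the tile is at (190,485) between the rails, with the fence at (200,365). I'll back off 2 mm and set down.

Emit:
{"name": "send_rows", "arguments": {
  "series": [
    [0.004, -0.002, 0, 0, 0, 0, 1],
    [0.008, -0.003, 0, 0, 0, 0, 1],
    [0.01, 0, 0, 0, 0, 0, 1],
    [0.01, 0, 0, 0, 0, 0, 1],
    [0.008, 0, 0, 0, 0, 0, 1],
    [0.008, 0, 0, 0, 0, 0, 1],
    [0.006, 0, 0, 0, 0, 0, 1],
    [0.002, 0, 0, 0, 0, 0, 1]
  ]
}}

```text
clock: 10.25
eef_pos: [0.4126, 0.1393, 0.0339]
orientation: [[-0.0, 0.995, -0.103], [-0.0, -0.103, -0.995], [-1.0, -0.0, 0.0]]
contact_force: [0.0, -0.5, -1.5]
finger_gap: 0.0163
```

Run:
```python
from h import *
o=get_obs();R=o['orientation'];print(o['eef_pos'],np.degrees(np.arctan2(R[1,1],R[0,1])),o['clock'],o['contact_force'],o['moment'])
t=grab('top');V=cloud(t);hsv=cv2.cvtColor(t['image'],cv2.COLOR_RGB2HSV)
near=(np.hypot(V[...,0]-.54,V[...,1]-.128)<.06)
m=near&(hsv[...,0]>105)&(hsv[...,0]<135)&(hsv[...,1]>120);m=cv2.morphologyEx(m.astype(np.uint8),cv2.MORPH_CLOSE,np.ones((7,7)))>0
v,u=np.nonzero(m);P=np.array([ray(t,a,b,.036) for a,b in zip(u,v)])[:,:2];print(cv2.minAreaRect((P*1000).astype(np.float32)),P.mean(0),np.nanmedian(V[m][:,2]))
p=V[m];p=p[~np.isnan(p[:,0])];print(np.linalg.lstsq(np.c_[p[:,:2]-p[:,:2].mean(0),np.ones(len(p))],p[:,2],rcond=None)[0])
d=grab('wrist');W=cloud(d);print('tile z',[np.nanmedian(W[r:r+4,300:350,2]).round(4) for r in range(0,50,8)])
```

```text
[0.41257784 0.13926032 0.03388962] -5.920096979369515 10.25 [ 0.00597576 -0.51631473 -1.46944838] [-0.0476918   0.05091531 -0.00501576]
((532.4363403320312, 128.79556274414062), (46.83184051513672, 49.124019622802734), 81.24919891357422) [0.53264854 0.1284056 ] 0.03616787178763903
[0.00211168 0.00277221 0.03602989]
tile z [np.float64(0.0352), np.float64(0.0353), np.float64(0.0353), np.float64(0.035), np.float64(0.0351), np.float64(0.035), np.float64(0.026)]
```

The tile rests on the rails (top at 36 mm, level) and the blade is below it. Now the slow push.

Emit:
{"name": "send_rows", "arguments": {
  "series": [
    [0.003, 0.002, 0, 0, 0, 0, 1],
    [0.002, 0.002, 0, 0, 0, 0, 1],
    [0, 0.002, 0, 0, 0, 0, 1],
    [0, 0.002, 0, 0, 0, 0, 1],
    [0, 0.002, 0, 0, 0, 0, 1],
    [0, 0.003, 0, 0, 0, 0, 1],
    [0, 0.004, 0, 0, 0, 0, 1],
    [0, 0.004, 0, 0, 0, 0, 1]
  ]
}}

```text
clock: 11.15
eef_pos: [0.4211, 0.1384, 0.0322]
orientation: [[-0.0, 0.995, -0.103], [-0.0, -0.103, -0.995], [-1.0, -0.0, 0.0]]
contact_force: [-0.8, 0.1, -1.6]
finger_gap: 0.0164
```

Emit:
{"name": "send_rows", "arguments": {
  "series": [
    [0, 0.004, 0, 0, 0, 0, 1],
    [0, 0.004, 0, 0, 0, 0, 1],
    [0, 0.004, 0, 0, 0, 0, 1],
    [0, 0.004, 0, 0, 0, 0, 1],
    [0, 0.004, 0, 0, 0, 0, 1],
    [0, 0.004, 0, 0, 0, 0, 1],
    [0, 0.004, 0, 0, 0, 0, 1],
    [0, 0.004, 0, 0, 0, 0, 1]
  ]
}}

```text
clock: 11.95
eef_pos: [0.4339, 0.1371, 0.0322]
orientation: [[0.0, 0.995, -0.103], [0.0, -0.103, -0.995], [-1.0, 0.0, -0.0]]
contact_force: [-0.8, -0.3, -2.2]
finger_gap: 0.0165
```

```bash
cat > st.py <<'E'
from h import *
def state():
    o=get_obs();R=o['orientation'];u=np.array([.9949,-.101]);p=o['eef_pos']
    hx=u@(p[:2]-[.505,.131])-.062; F=o['contact_force']
    print('t',round(o['clock'],2),'tcp hx %.2f mm lat %.2f z %.2f'%(hx*1000,1000*np.dot([.101,.9949],p[:2]-[.505,.131]),p[2]*1000),'push',round(float(-u@F[:2]),2),'F',F.round(2),'M',o['moment'].round(2),'pitch',np.degrees(R[2,1]).round(2))
def tile(zt=.036):
    t=grab('top');V=cloud(t);hsv=cv2.cvtColor(t['image'],cv2.COLOR_RGB2HSV)
    near=(np.hypot(V[...,0]-.56,V[...,1]-.126)<.075)
    m=near&(hsv[...,0]>105)&(hsv[...,0]<135)&(hsv[...,1]>120);m=cv2.morphologyEx(m.astype(np.uint8),cv2.MORPH_CLOSE,np.ones((7,7)))>0
    v,u=np.nonzero(m);P=np.array([ray(t,a,b,zt) for a,b in zip(u,v)])[:,:2]
    r=near&((hsv[...,0]<7)|(hsv[...,0]>173))&(hsv[...,1]>140);v,u=np.nonzero(r);Q=np.array([ray(t,a,b,.046) for a,b in zip(u,v)])[:,:2]
    H=np.array([[.9949,-.101],[.101,.9949]])
    h=lambda p:((H@(p-[.505,.131]))*1000-[62,0]).round(1)
    c,s,a=cv2.minAreaRect((P*1000).astype(np.float32))
    print('tile mean',h(P.mean(0)),'rect',h(np.array(c)/1000),np.round(s,1),round(a,1),'n',len(P),'fence mean',h(Q.mean(0)),len(Q)); return t
E
python3 -c "
from st import *
state();tile()"
```

```text
t 11.95 tcp hx -133.40 mm lat -1.12 z 32.17 push 0.77 F [-0.8  -0.26 -2.16] M [0.04 0.04 0.02] pitch 0.0
tile mean [-18.1  -0. ] rect [-17.9   0.1] [46.8 46.7] 84.2 n 270 fence mean [36.  -0.8] 29
```

Emit:
{"name": "send_rows", "arguments": {
  "series": [
    [0, 0.004, 0, 0, 0, 0, 1],
    [0, 0.004, 0, 0, 0, 0, 1],
    [0, 0.004, 0, 0, 0, 0, 1],
    [0, 0.004, 0, 0, 0, 0, 1],
    [0, 0.004, 0, 0, 0, 0, 1],
    [0, 0.004, 0, 0, 0, 0, 1],
    [0, 0.004, 0, 0, 0, 0, 1],
    [0, 0.004, 0, 0, 0, 0, 1]
  ]
}}

```text
clock: 12.8
eef_pos: [0.4466, 0.1358, 0.0322]
orientation: [[-0.0, 0.995, -0.103], [0.0, -0.103, -0.995], [-1.0, -0.0, -0.0]]
contact_force: [0.6, 0.0, -1.8]
finger_gap: 0.0162
```

Emit:
{"name": "send_rows", "arguments": {
  "series": [
    [0, 0.004, 0, 0, 0, 0, 1],
    [0, 0.004, 0, 0, 0, 0, 1],
    [0, 0.004, 0, 0, 0, 0, 1],
    [0, 0.004, 0, 0, 0, 0, 1],
    [0, 0.004, 0, 0, 0, 0, 1],
    [0, 0.004, 0, 0, 0, 0, 1],
    [0, 0.004, 0, 0, 0, 0, 1],
    [0, 0.004, 0, 0, 0, 0, 1]
  ]
}}

```text
clock: 13.6
eef_pos: [0.459, 0.1344, 0.0321]
orientation: [[-0.001, 0.995, -0.103], [-0.0, -0.103, -0.995], [-1.0, -0.001, 0.0]]
contact_force: [-4.3, -1.2, -0.2]
finger_gap: 0.0162
```

```bash
python3 -c "
from st import *
state();tile()"
```

```text
t 13.6 tcp hx -108.12 mm lat -1.25 z 32.07 push 4.18 F [-4.32 -1.18 -0.15] M [ 0.01  0.68 -0.01] pitch -0.05
tile mean [6.7 1. ] rect [7.2 0.6] [46. 46.] 88.9 n 267 fence mean [37.   0.1] 23
```

Emit:
{"name": "send_rows", "arguments": {
  "series": [
    [0, 0.0035, 0, 0, 0, 0, 1],
    [0, 0.0035, 0, 0, 0, 0, 1],
    [0, 0.0035, 0, 0, 0, 0, 1],
    [0, 0.0035, 0, 0, 0, 0, 1],
    [0, 0.0035, 0, 0, 0, 0, 1],
    [0, 0.0035, 0, 0, 0, 0, 1],
    [0, 0.0035, 0, 0, 0, 0, 1],
    [0, 0.003, 0, 0, 0, 0, 1]
  ]
}}

```text
clock: 14.45
eef_pos: [0.4702, 0.1333, 0.0321]
orientation: [[-0.0, 0.995, -0.103], [-0.0, -0.103, -0.995], [-1.0, -0.0, 0.0]]
contact_force: [-4.0, 0.2, 0.1]
finger_gap: 0.0162
```

```bash
python3 -c "
from st import *
state();t=tile();d=grab('wrist')
save('c6.png',np.vstack([d['image'][:200],cv2.resize(t['image'][175:255,235:363],(640,400),interpolation=cv2.INTER_CUBIC)]),1)"
```

```text
t 14.45 tcp hx -96.81 mm lat -1.21 z 32.13 push 3.98 F [-3.98  0.25  0.15] M [-0.04  0.63 -0.07] pitch -0.0
tile mean [17.8  2.3] rect [18.7  1.5] [46.  46.1] 88.9 n 255 fence mean [47.8 -1.2] 22
```

View pics/c6.png

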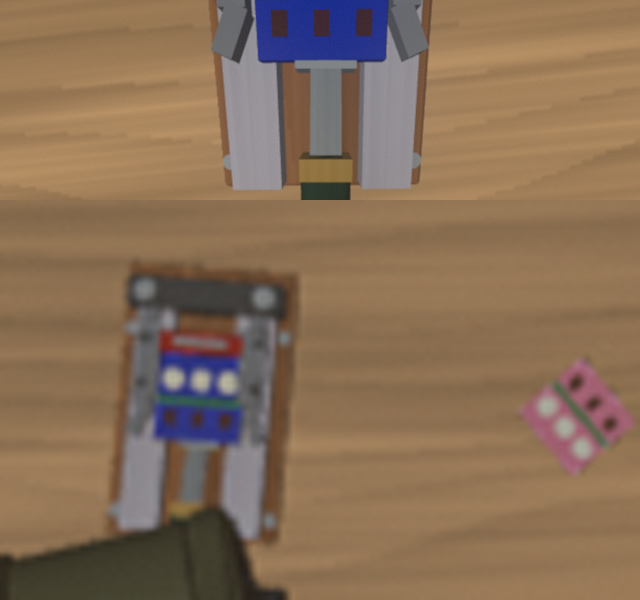

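Tile and fence are flush, and the tile sits square against the heel at row 60. The fence (200,343) is still short of the end block, so I'll feel for the stop in small steps.

Emit:
{"name": "send_rows", "arguments": {
  "series": [
    [0, 0.001, 0, 0, 0, 0, 1],
    [0, 0.001, 0, 0, 0, 0, 1],
    [0, 0.001, 0, 0, 0, 0, 1],
    [0, 0.001, 0, 0, 0, 0, 1],
    [0, 0.001, 0, 0, 0, 0, 1],
    [0, 0.001, 0, 0, 0, 0, 1],
    [0, 0.001, 0, 0, 0, 0, 1],
    [0, 0.001, 0, 0, 0, 0, 1]
  ]
}}

```text
clock: 15.35
eef_pos: [0.4733, 0.133, 0.0322]
orientation: [[0.0, 0.995, -0.103], [0.0, -0.103, -0.995], [-1.0, 0.0, -0.0]]
contact_force: [-3.7, 0.0, -1.3]
finger_gap: 0.0165
```

Emit:
{"name": "send_rows", "arguments": {
  "series": [
    [0, 0.0005, 0, 0, 0, 0, 1],
    [0, 0.0005, 0, 0, 0, 0, 1],
    [0, 0.0005, 0, 0, 0, 0, 1],
    [0, 0.0005, 0, 0, 0, 0, 1],
    [0, 0.0005, 0, 0, 0, 0, 1],
    [0, 0.0005, 0, 0, 0, 0, 1],
    [0, 0, 0, 0, 0, 0, 1],
    [0, 0, 0, 0, 0, 0, 1]
  ]
}}

```text
clock: 16.15
eef_pos: [0.4745, 0.1329, 0.0322]
orientation: [[0.0, 0.995, -0.103], [0.0, -0.103, -0.995], [-1.0, 0.0, -0.0]]
contact_force: [-3.2, 0.2, -1.5]
finger_gap: 0.0162
```

Emit:
{"name": "send_rows", "arguments": {
  "series": [
    [0, 0.0004, 0, 0, 0, 0, 1],
    [0, 0.0004, 0, 0, 0, 0, 1],
    [0, 0.0004, 0, 0, 0, 0, 1],
    [0, 0.0004, 0, 0, 0, 0, 1],
    [0, 0.0004, 0, 0, 0, 0, 1],
    [0, 0.0004, 0, 0, 0, 0, 1],
    [0, 0.0004, 0, 0, 0, 0, 1],
    [0, 0.0004, 0, 0, 0, 0, 1]
  ]
}}

```text
clock: 16.95
eef_pos: [0.4758, 0.1327, 0.0322]
orientation: [[0.0, 0.995, -0.103], [0.0, -0.103, -0.995], [-1.0, 0.0, -0.0]]
contact_force: [-3.9, 0.3, -1.0]
finger_gap: 0.016
```

```bash
python3 -c "
from st import *
state()"
```

```text
t 16.95 tcp hx -91.24 mm lat -1.23 z 32.18 push 3.87 F [-3.85  0.35 -1.04] M [0.05 0.62 0.02] pitch 0.0
```

Emit:
{"name": "send_rows", "arguments": {
  "series": [
    [0, 0.0004, 0, 0, 0, 0, 1],
    [0, 0.0004, 0, 0, 0, 0, 1],
    [0, 0.0004, 0, 0, 0, 0, 1],
    [0, 0.0004, 0, 0, 0, 0, 1],
    [0, 0.0004, 0, 0, 0, 0, 1],
    [0, 0.0004, 0, 0, 0, 0, 1],
    [0, 0.0004, 0, 0, 0, 0, 1],
    [0, 0.0004, 0, 0, 0, 0, 1]
  ]
}}

```text
clock: 17.75
eef_pos: [0.4771, 0.1326, 0.0322]
orientation: [[0.0, 0.995, -0.103], [0.0, -0.103, -0.995], [-1.0, 0.0, -0.0]]
contact_force: [-4.7, 0.2, -1.7]
finger_gap: 0.0162
```

Emit:
{"name": "send_rows", "arguments": {
  "series": [
    [0, 0.0004, 0, 0, 0, 0, 1],
    [0, 0.0004, 0, 0, 0, 0, 1],
    [0, 0.0004, 0, 0, 0, 0, 1],
    [0, 0.0004, 0, 0, 0, 0, 1],
    [0, 0.0004, 0, 0, 0, 0, 1],
    [0, 0.0004, 0, 0, 0, 0, 1],
    [0, 0.0004, 0, 0, 0, 0, 1],
    [0, 0.0004, 0, 0, 0, 0, 1]
  ]
}}

```text
clock: 18.55
eef_pos: [0.4783, 0.1325, 0.0322]
orientation: [[0.0, 0.995, -0.103], [-0.0, -0.103, -0.995], [-1.0, 0.0, -0.0]]
contact_force: [-3.7, 0.2, -1.0]
finger_gap: 0.0163
```

Emit:
{"name": "send_rows", "arguments": {
  "series": [
    [0, 0.0004, 0, 0, 0, 0, 1],
    [0, 0.0004, 0, 0, 0, 0, 1],
    [0, 0.0004, 0, 0, 0, 0, 1],
    [0, 0.0004, 0, 0, 0, 0, 1],
    [0, 0.0004, 0, 0, 0, 0, 1],
    [0, 0.0004, 0, 0, 0, 0, 1],
    [0, 0.0004, 0, 0, 0, 0, 1],
    [0, 0.0004, 0, 0, 0, 0, 1]
  ]
}}

```text
clock: 19.35
eef_pos: [0.4796, 0.1323, 0.0322]
orientation: [[-0.0, 0.995, -0.103], [0.0, -0.103, -0.995], [-1.0, -0.0, -0.0]]
contact_force: [-3.5, 0.5, -1.1]
finger_gap: 0.0161
```

Emit:
{"name": "send_rows", "arguments": {
  "series": [
    [0, 0.0004, 0, 0, 0, 0, 1],
    [0, 0.0004, 0, 0, 0, 0, 1],
    [0, 0.0004, 0, 0, 0, 0, 1],
    [0, 0.0004, 0, 0, 0, 0, 1],
    [0, 0.0004, 0, 0, 0, 0, 1],
    [0, 0.0004, 0, 0, 0, 0, 1],
    [0, 0.0004, 0, 0, 0, 0, 1],
    [0, 0.0004, 0, 0, 0, 0, 1]
  ]
}}

```text
clock: 20.15
eef_pos: [0.4809, 0.1322, 0.0322]
orientation: [[0.0, 0.995, -0.103], [0.0, -0.103, -0.995], [-1.0, 0.0, -0.0]]
contact_force: [-4.1, 1.3, -0.9]
finger_gap: 0.0164
```

Emit:
{"name": "send_rows", "arguments": {
  "series": [
    [0, 0.0004, 0, 0, 0, 0, 1],
    [0, 0.0004, 0, 0, 0, 0, 1],
    [0, 0.0004, 0, 0, 0, 0, 1],
    [0, 0.0004, 0, 0, 0, 0, 1],
    [0, 0.0004, 0, 0, 0, 0, 1],
    [0, 0.0004, 0, 0, 0, 0, 1],
    [0, 0.0004, 0, 0, 0, 0, 1],
    [0, 0.0004, 0, 0, 0, 0, 1]
  ]
}}

```text
clock: 20.95
eef_pos: [0.4822, 0.1321, 0.0322]
orientation: [[0.0, 0.995, -0.103], [0.0, -0.103, -0.995], [-1.0, 0.0, -0.0]]
contact_force: [-4.3, 0.6, -1.8]
finger_gap: 0.0165
```

Emit:
{"name": "send_rows", "arguments": {
  "series": [
    [0, 0.0004, 0, 0, 0, 0, 1],
    [0, 0.0004, 0, 0, 0, 0, 1],
    [0, 0.0004, 0, 0, 0, 0, 1],
    [0, 0.0004, 0, 0, 0, 0, 1],
    [0, 0.0004, 0, 0, 0, 0, 1],
    [0, 0.0004, 0, 0, 0, 0, 1],
    [0, 0.0004, 0, 0, 0, 0, 1],
    [0, 0.0004, 0, 0, 0, 0, 1]
  ]
}}

```text
clock: 21.75
eef_pos: [0.4832, 0.132, 0.0321]
orientation: [[-0.0, 0.995, -0.103], [-0.0, -0.103, -0.995], [-1.0, -0.0, 0.0]]
contact_force: [-6.5, 2.0, -0.4]
finger_gap: 0.0163
```

Emit:
{"name": "send_rows", "arguments": {
  "series": [
    [0, 0.0002, 0, 0, 0, 0, 1],
    [0, 0.0002, 0, 0, 0, 0, 1],
    [0, 0, 0, 0, 0, 0, 1],
    [0, 0, 0, 0, 0, 0, 1],
    [0, 0, 0, 0, 0, 0, 1],
    [0, 0, 0, 0, 0, 0, 1],
    [0, 0, 0, 0, 0, 0, 1],
    [0, 0, 0, 0, 0, 0, 1]
  ]
}}

```text
clock: 22.55
eef_pos: [0.4832, 0.1319, 0.0321]
orientation: [[-0.001, 0.995, -0.103], [-0.0, -0.103, -0.995], [-1.0, -0.001, 0.0]]
contact_force: [-6.8, 1.7, -0.4]
finger_gap: 0.0166
```

```bash
python3 -c "
from st import *
state();tile()"
```

```text
t 22.55 tcp hx -83.75 mm lat -1.27 z 32.10 push 6.96 F [-6.82  1.71 -0.39] M [0.18 0.94 0.08] pitch -0.05
tile mean [31.2  2.1] rect [32.   0.8] [46.5 47.5] 83.6 n 250 fence mean [60.6  0.8] 28
```

Emit:
{"name": "send_rows", "arguments": {
  "series": [
    [0, 0.0004, 0, 0, 0, 0, 1],
    [0, 0.0004, 0, 0, 0, 0, 1],
    [0, 0, 0, 0, 0, 0, 1],
    [0, 0, 0, 0, 0, 0, 1],
    [0, 0, 0, 0, 0, 0, 1],
    [0, 0, 0, 0, 0, 0, 1],
    [0, 0, 0, 0, 0, 0, 1],
    [0, 0, 0, 0, 0, 0, 1]
  ]
}}

```text
clock: 23.4
eef_pos: [0.4833, 0.1319, 0.032]
orientation: [[-0.002, 0.995, -0.103], [-0.0, -0.103, -0.995], [-1.0, -0.002, 0.0]]
contact_force: [-9.1, 0.8, 1.5]
finger_gap: 0.0166
```

Emit:
{"name": "send_rows", "arguments": {
  "series": [
    [0, 0.0005, 0, 0, 0, 0, 1],
    [0, 0.0005, 0, 0, 0, 0, 1],
    [0, 0, 0, 0, 0, 0, 1],
    [0, 0, 0, 0, 0, 0, 1],
    [0, 0, 0, 0, 0, 0, 1],
    [0, 0, 0, 0, 0, 0, 1],
    [0, 0, 0, 0, 0, 0, 1],
    [0, 0, 0, 0, 0, 0, 1]
  ]
}}

```text
clock: 24.2
eef_pos: [0.4832, 0.1319, 0.0319]
orientation: [[-0.003, 0.995, -0.103], [-0.0, -0.103, -0.995], [-1.0, -0.002, 0.0]]
contact_force: [-11.8, 1.7, 3.0]
finger_gap: 0.0165
```

```bash
python3 -c "
from st import *
state();d=grab('wrist');state()"
```

```text
t 24.2 tcp hx -83.73 mm lat -1.33 z 31.95 push 11.88 F [-11.77   1.68   3.01] M [0.19 1.66 0.07] pitch -0.14
t 24.25 tcp hx -83.72 mm lat -1.31 z 31.94 push 11.89 F [-11.82   1.3    2.73] M [0.21 1.67 0.04] pitch -0.14
```

Emit:
{"name": "send_rows", "arguments": {
  "series": [
    [0, 0, 0, 0, 0, 0, 1],
    [0, 0, 0, 0, 0, 0, 1],
    [0, 0, 0, 0, 0, 0, 1],
    [0, 0, 0, 0, 0, 0, 1],
    [0, 0, 0, 0, 0, 0, 1],
    [0, 0, 0, 0, 0, 0, 1],
    [0, 0, 0, 0, 0, 0, 1],
    [0, 0, 0, 0, 0, 0, 1]
  ]
}}

```text
clock: 25.05
eef_pos: [0.4833, 0.1319, 0.032]
orientation: [[-0.002, 0.995, -0.103], [-0.0, -0.103, -0.995], [-1.0, -0.002, 0.0]]
contact_force: [-12.1, 1.9, 4.1]
finger_gap: 0.0167
```

```bash
python3 -c "
from st import *
state();tile()"
```

```text
t 25.05 tcp hx -83.71 mm lat -1.31 z 31.95 push 12.23 F [-12.1    1.85   4.12] M [0.21 1.73 0.07] pitch -0.14
tile mean [31.2  2.1] rect [32.   0.8] [46.5 47.5] 83.6 n 250 fence mean [60.5  0.7] 27
```

Pressed at about 12 N for over a second. Now draw out straight.

Emit:
{"name": "send_rows", "arguments": {
  "series": [
    [0, -0.0025, 0, 0, 0, 0, 1],
    [0, -0.005, 0, 0, 0, 0, 1],
    [0, -0.01, 0, 0, 0, 0, 1],
    [0, -0.015, 0, 0, 0, 0, 1],
    [0, -0.015, 0, 0, 0, 0, 1],
    [0, -0.015, 0, 0, 0, 0, 1],
    [0, -0.01, 0, 0, 0, 0, 1],
    [0, -0.005, 0, 0, 0, 0, 1]
  ]
}}

```text
clock: 25.9
eef_pos: [0.4531, 0.1351, 0.0322]
orientation: [[0.0, 0.995, -0.103], [0.0, -0.103, -0.995], [-1.0, 0.0, -0.0]]
contact_force: [0.0, -0.9, -1.7]
finger_gap: 0.0161
```

```bash
python3 -c "
from st import *
state();tile();d=grab('wrist');W=cloud(d)
hsv=cv2.cvtColor(d['image'],cv2.COLOR_RGB2HSV)
print([W[r,326].round(4).tolist() for r in range(0,250,20)])"
```

```text
t 25.9 tcp hx -114.08 mm lat -1.14 z 32.24 push -0.09 F [ 0.   -0.92 -1.68] M [-0.04  0.02  0.01] pitch 0.01
tile mean [30.5  2.1] rect [31.6  2.6] [45.9 49.1] 88.9 n 257 fence mean [60.6 -0. ] 27
[[0.5646, 0.1231, 0.0236], [0.5573, 0.1239, 0.0239], [0.5497, 0.1247, 0.0249], [0.5409, 0.1256, 0.0344], [0.5332, 0.1264, 0.0382], [0.5258, 0.1272, 0.0421], [0.5185, 0.128, 0.044], [0.5113, 0.1288, 0.0471], [0.5055, 0.1294, 0.0594], [0.4986, 0.1301, 0.0604], [0.4913, 0.1309, 0.0599], [0.484, 0.1317, 0.0604], [0.4761, 0.1325, 0.06]]
```

Emit:
{"name": "send_rows", "arguments": {
  "series": [
    [0, -0.01, 0, 0, 0, 0, 1],
    [0, -0.02, 0, 0, 0, 0, 1],
    [0, -0.03, 0, 0, 0, 0, 1],
    [0, -0.04, 0, 0, 0, 0, 1],
    [0, -0.05, 0, 0, 0, 0, 1],
    [0, -0.04, 0, 0, 0, 0, 1],
    [0, -0.03, 0, 0, 0, 0, 1],
    [0, -0.015, 0, 0, 0, 0, 1]
  ]
}}

```text
clock: 26.8
eef_pos: [0.3588, 0.1448, 0.0322]
orientation: [[-0.0, 0.995, -0.103], [-0.0, -0.103, -0.995], [-1.0, -0.0, 0.0]]
contact_force: [0.3, -0.7, -2.0]
finger_gap: 0.0162
```

```bash
python3 -c "
from st import *
state();tile()
t=grab('top');W=cloud(t)
# anything standing in planned area?
m=(W[...,0]>.27)&(W[...,0]<.53)&(W[...,1]>-.05)&(W[...,1]<.03)&(W[...,2]>.004);print(m.sum(),np.nanmax(W[m],0) if m.any() else '',np.nanmin(W[m],0) if m.any() else '')"
```

```text
t 26.8 tcp hx -208.88 mm lat -1.02 z 32.21 push -0.34 F [ 0.27 -0.73 -2.05] M [-0.01  0.03  0.  ] pitch -0.01
tile mean [31.  2.] rect [31.7  0.2] [46.2 47.8] 82.5 n 251 fence mean [60.6 -0. ] 27
41 [0.51650514 0.01936407 0.00657981] [ 0.27735926 -0.0492997   0.00400241]
```

Emit:
{"name": "send_rows", "arguments": {
  "series": [
    [0, -0.015, 0.005, 0, 0, 0, 1],
    [0, -0.01, 0.03, 0, 0, 0, 1],
    [0, 0, 0.04, 0, 0, 0, 1],
    [0, 0, 0.045, 0, 0, 0, 1],
    [0, 0, 0.045, 0, 0, 0, 1],
    [0, 0, 0.035, 0, 0, 0, 1],
    [0, 0, 0.02, 0, 0, 0, 1],
    [0, 0, 0.005, 0, 0, 0, 1]
  ]
}}

```text
clock: 27.7
eef_pos: [0.3406, 0.0554, 0.0322]
orientation: [[-0.0, 0.995, -0.105], [-0.0, -0.105, -0.995], [-1.0, -0.0, 0.0]]
contact_force: [-0.4, -0.9, -1.7]
finger_gap: 0.0161
```

Emit:
{"name": "send_rows", "arguments": {
  "series": [
    [0.006, 0, 0, 0, 0, 0, 1],
    [0.01, 0, 0, 0, 0, 0, 1],
    [0.01, 0, 0, 0, 0, 0, 1],
    [0.01, 0, 0, 0, 0, 0, 1],
    [0.008, 0, 0, 0, 0, 0, 1],
    [0.005, 0, 0, 0, 0, 0, 1],
    [0.003, 0, 0, 0, 0, 0, 1],
    [0, 0, 0, 0, 0, 0, 1]
  ]
}}

```text
clock: 28.5
eef_pos: [0.3407, 0.0563, 0.0113]
orientation: [[-0.0, 0.995, -0.103], [-0.0, -0.103, -0.995], [-1.0, -0.0, 0.0]]
contact_force: [-0.2, -0.0, -1.2]
finger_gap: 0.0165
```

```bash
python3 -c "
from st import *
state();d=grab('wrist');W=cloud(d)
print([np.nanmedian(W[r:r+6,320:332,2]).round(4) for r in range(0,250,12)])"
```

```text
t 28.5 tcp hx -217.93 mm lat -90.95 z 11.25 push 0.24 F [-0.24 -0.03 -1.25] M [ 0.02  0.04 -0.05] pitch -0.01
[np.float64(0.0033), np.float64(0.0033), np.float64(0.0033), np.float64(0.0032), np.float64(0.0033), np.float64(0.015), np.float64(0.0163), np.float64(0.0181), np.float64(0.0197), np.float64(0.0215), np.float64(0.0234), np.float64(0.0252), np.float64(0.0267), np.float64(0.0372), np.float64(0.0396), np.float64(0.0394), np.float64(0.0393), np.float64(0.0393), np.float64(0.0394), np.float64(0.0394), np.float64(0.0392)]
```

Emit:
{"name": "send_rows", "arguments": {
  "series": [
    [0.0005, 0, 0, 0, 0, 0, 1],
    [0.0005, 0, 0, 0, 0, 0, 1],
    [0.0005, 0, 0, 0, 0, 0, 1],
    [0.0005, 0, 0, 0, 0, 0, 1],
    [0.0005, 0, 0, 0, 0, 0, 1],
    [0, 0, 0, 0, 0, 0, 1],
    [0, 0, 0, 0, 0, 0, 1],
    [0, 0, 0, 0, 0, 0, 1]
  ]
}}

```text
clock: 29.35
eef_pos: [0.3407, 0.0563, 0.0104]
orientation: [[-0.0, 0.995, -0.103], [0.0, -0.103, -0.995], [-1.0, -0.0, -0.0]]
contact_force: [0.6, 0.0, -2.0]
finger_gap: 0.0165
```

Emit:
{"name": "send_rows", "arguments": {
  "series": [
    [0.0004, 0, 0, 0, 0, 0, 1],
    [0.0004, 0, 0, 0, 0, 0, 1],
    [0.0004, 0, 0, 0, 0, 0, 1],
    [0.0004, 0, 0, 0, 0, 0, 1],
    [0, 0, 0, 0, 0, 0, 1],
    [0, 0, 0, 0, 0, 0, 1],
    [0, 0, 0, 0, 0, 0, 1],
    [0, 0, 0, 0, 0, 0, 1]
  ]
}}

```text
clock: 30.15
eef_pos: [0.3407, 0.0563, 0.01]
orientation: [[-0.0, 0.995, -0.103], [-0.0, -0.103, -0.995], [-1.0, -0.0, 0.0]]
contact_force: [-4.3, -0.8, 8.9]
finger_gap: 0.0162
```

Emit:
{"name": "send_rows", "arguments": {
  "newtons": 20,
  "series": [
    [-0.0006, 0, 0, 0, 0, 0, 1],
    [0, 0, 0, 0, 0, 0, 1],
    [0, 0, 0, 0, 0, 0, 0.7],
    [0, 0, 0, 0, 0, 0, 0.5],
    [0, 0, 0, 0, 0, 0, 0.3],
    [0, 0, 0, 0, 0, 0, 0],
    [0, 0, 0, 0, 0, 0, 0],
    [0, 0, 0, 0, 0, 0, 0]
  ]
}}

```text
clock: 30.95
eef_pos: [0.3407, 0.0563, 0.01]
orientation: [[0.0, 0.995, -0.103], [0.0, -0.103, -0.995], [-1.0, 0.0, -0.0]]
contact_force: [0.1, -0.0, 0.0]
finger_gap: 0.0854
```

Emit:
{"name": "send_rows", "arguments": {
  "series": [
    [0, 0, 0, 0, 0, 0, 0],
    [-0.01, 0, 0, 0, 0, 0, 0],
    [-0.03, 0, 0, 0, 0, 0, 0],
    [-0.06, 0, 0, 0, 0, 0, 0],
    [-0.08, 0, 0, 0, 0, 0, 0],
    [-0.08, 0, 0, 0, 0, 0, 0],
    [-0.06, 0, 0, 0, 0, 0, 0],
    [-0.03, 0, 0, 0, 0, 0, 0]
  ]
}}

```text
clock: 31.75
eef_pos: [0.3412, 0.0563, 0.1523]
orientation: [[0.003, 0.995, -0.103], [0.0, -0.103, -0.995], [-1.0, 0.003, -0.001]]
contact_force: [-0.8, 0.1, -0.6]
finger_gap: 0.0854
```

```bash
python3 -c "
from st import *
state();t=tile();d=grab('wrist');W=cloud(d);s=grab('side')
print('handle z',[np.nanmedian(W[r:r+4,318:334,2]).round(4) for r in range(0,300,15)])
save('c7.png',np.vstack([d['image'][:300,:],cv2.resize(s['image'][200:290,250:394],(640,400),interpolation=cv2.INTER_CUBIC)])[:,:],.85)"
```

```text
t 31.75 tcp hx -217.38 mm lat -90.87 z 152.27 push 0.78 F [-0.77  0.13 -0.57] M [ 0.01  0.01 -0.05] pitch 0.18
tile mean [31.1  1.9] rect [31.7  0.2] [46.2 47.8] 82.5 n 250 fence mean [60.6  0.8] 28
handle z [np.float64(-0.0007), np.float64(-0.0009), np.float64(0.0022), np.float64(0.0022), np.float64(0.0022), np.float64(0.0018), np.float64(0.0139), np.float64(0.0184), np.float64(0.0229), np.float64(0.038), np.float64(0.0383), np.float64(0.0381), np.float64(0.0382), np.float64(0.0382), np.float64(0.0381), np.float64(0.0383), np.float64(0.0382), np.float64(0.0382), np.float64(-0.0007), np.float64(-0.0008)]
```

View pics/c7.png

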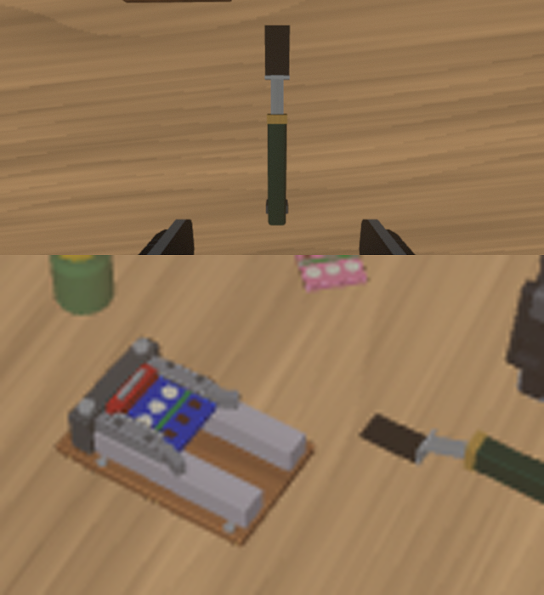

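The lifter stands level on the bench (blade at (277,50), handle to (277,220)). The tile lies against the fence in the holder (crop (170,410)). I'll let the arm settle, then hand in.

Emit:
{"name": "send_rows", "arguments": {
  "series": [
    [0, 0, 0, 0, 0, 0, 0],
    [0, 0, 0, 0, 0, 0, 0],
    [0, 0, 0, 0, 0, 0, 0],
    [0, 0, 0, 0, 0, 0, 0],
    [0, 0, 0, 0, 0, 0, 0],
    [0, 0, 0, 0, 0, 0, 0],
    [0, 0, 0, 0, 0, 0, 0],
    [0, 0, 0, 0, 0, 0, 0]
  ]
}}

```text
clock: 32.7
eef_pos: [0.3407, 0.0563, 0.15]
orientation: [[-0.0, 0.995, -0.103], [0.0, -0.103, -0.995], [-1.0, -0.0, -0.0]]
contact_force: [0.4, 0.2, -0.6]
finger_gap: 0.0853
```

```bash
python3 -c "
from st import *
state();tile();manip.sign_off()"
```

```text
t 32.7 tcp hx -217.90 mm lat -90.95 z 149.96 push -0.4 F [ 0.42  0.16 -0.62] M [ 0.   -0.04  0.03] pitch -0.0
tile mean [30.9  1.9] rect [31.5  0.2] [46.2 48.1] 82.5 n 252 fence mean [60.7  0.8] 28
the job is handed in; nothing more can be done
```

I carried the tile level to the holder and set it on the front of the rails. I then pushed it in with the heel until I felt the hard stop, and handed the job in at about 32.7 s of the 72 s allowed.

- **Pressing:** I held it against the fence for about 1.4 s at 11.9–12.2 N. The highest push I read was 12.2 N, but forces were sampled only between moves.
- **Tile and fence:** After drawing the lifter out, the tile measured at about holder x = 31–32 mm and the fence had not moved from home.
- **Lifter:** It stands level on the bench, clear of the holder: handle top about 38 mm high along its whole length and blade top about 2–3 mm. The gripper is open and 15 cm up.
- **Readings that disagreed:** The tile's yaw from the top camera varied by several degrees, because the holder's lips hide part of its edges. The close-up side picture showed it square against the fence.
- **Not measured again:** I took no final measurements of the jar, cup or palette knife; the path stayed clear of them.

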